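Refill the pegboard-plug gravity chute

ROBOT

A 6-joint arm with a two-finger parallel gripper is mounted at the origin on the work surface. World frame = base frame: x ahead of the robot, y to its left, z up, the work surface at z = 0. Lengths are in m, angles in degrees, forces in N, time in s.
With the tool pointing down it reaches from about 0.4 to 0.825 m from the base axis. Payload 7 kg.
Tool frame: the origin (TCP) lies at the very end of the fingers, on their centre line; the grasp point (between the pads) lies 19 mm behind it; z points along the fingers, y is the line along which they close (so a half turn about z gives the same grasp; the last joint's range is limited). The gripper opens to 88 mm and grips with 3 to 60 N. Pads are 19 mm wide; open, the fingers measure 130 mm over their backs; the gripper's body (78 mm by 193 mm) begins 47 mm behind the grasp point.
Start: joints at [-58.551, 20.546, 0.682, 0, -70.136, -16.507], TCP at [0.174, -0.652, 0.227] pointing down, gripper open.
Joint ranges: [-176.03, 176.03], [-82.01, 121.73], [-58.28, 71.71], [-173.87, 95.51], [-174.79, -0.11], [-173.66, 173.66]. Speed limits (degrees/s): [136.94, 136.94, 172.46, 180, 180, 180].

INTERFACE

Orientations are given as [roll, pitch, yaw] about the fixed x, y, z axes, in that order (R = Rz(yaw) Ry(pitch) Rx(roll)).
In Python, from plant import get_state, imaging, r, finder gives the robot as it stands.
- The arm moves only by the shell command python3 -m handwheel 'ROWS' [FORCE]. ROWS is JSON, a list of rows, each a list of 5 numbers: the closure, from 0 (fully open) to 1 (shut), then the shift along the world's x, y, z in cm, then the turn about the world's z in degrees. A call has 1 to 8 rows; each row is the pose to reach, as a shift and turn from the pose commanded when the call began; what a row does not reach only later rows make up. A row lasts 1/8 s, in which the tool goes at most 62.5 mm and 10.7 degrees, less where a joint would pass 70% of its speed; a pose out of reach is approached as far as the arm can. A call with a gripper value outside its range is refused whole. The fingers move at their own pace and stop on an object; FORCE is the grip in N (left out, the last holds). Time passes only in rows, so rows that repeat a pose let the fingers close. It gives the time, the measured TCP pose, the force, the opening and the grip force at its end, in the units of the state.
- get_state(): the state, without advancing time (a new reading comes with each control period).
- imaging.capture(name): name is "scene" or "top" or "wrist"; returns (picture, depth): 400x640x3 uint8, red, green, blue; 400x640 float32, m along the optical axis (not along the pixel's ray), 0 where there is no reading.
- imaging.get_calibration(name): a dict with "fx", "fy", "cx", "cy" (pixels), "dist" ([k1, k2, p1, p2, k3] as OpenCV has them; the pictures are not rectified), "rvec" (rotation vector, rad) and "tvec" (3), from world to camera coordinates, as OpenCV has them; the wrist camera has in their place "hand_eye" (4x4, takes a point from camera to tool coordinates, whose origin is the TCP and whose axes are the flange's). Camera axes: x right, y down, z forward; pixel columns grow to the right and rows downward; lengths in m; the calibration is good to about 2 mm. A picture is of the moment at which its call begins: read the wrist's pose just before it. get_calibration takes no time and is no camera call.
- r.close_job(): hands the job in; it is judged then, once.
Trained networks look in the newest picture that a camera, given by its name, has taken for a name from the list of things; names that differ only in an ending like _2 or _b are one class to them, and where a whole thing is asked for, a point or a joint stands for the part that bears it (a point fixed in the world has none). Each returns a list of dicts, best first, with "p" (0 to 1); they miss things now and then, are a little off and sometimes report something else, mostly with a low value. They report only what shows in the picture. A call takes as long as a camera call.
- finder.cut_out(camera, query): "region" (400x640 bool, what is visible of it) and "pixel" ([column, row] in pixels, amid what is visible of it).
The state is a dict: "time_s": time; "joints": joint angles; "qd": joint speeds; "joint_torque": joint torques, N m; "tcp_pos": TCP position; "eef_rot": TCP orientation; "contact_force": force on the tool from outside, world axes, zero at the start; "moment": the same for the moment, N m; "gripper_width": finger opening in m; "gripper_force": force on a finger pad.
Only numpy, scipy, OpenCV 4.12 (cv2) and the standard library are available. Lean on these libraries where they do the work, as an engineer would, in place of code of your own. Each camera call takes 0.05 s, during which the arm holds its last target. There are 200 camera calls.

TASK

Turn the black cam latch a quarter turn clockwise so that the sprung orange cover of the plug chute flies open, and leave it open. Then load both blue hanger plugs at the top of the chute, one after the other, each head up with its stem hanging down through the slot between the steel rails, so that they slide down and queue one behind the other against the end stop. Leave the cup, the brush and the steel box where they are.

Things in the scene. Friction and masses are not known exactly. Their poses are not given: they have to be found in the camera images.
- chute_mouth (a point): loading point of the chute: on the top surface of the two steel rails, midway between them. Axes: x = downhill along the rails (30 degrees below level, leading away from the robot), y = across, z = square to the rails, up. Slot between the rails 16 mm wide, open underneath and at the uphill end. The shut cover encloses this point from above and uphill
- chute: birch chute fixed to the table, turned differently each time; origin on the table under it, x = level downhill direction. Rails 8 mm wide, 12 mm deep, from 30 mm uphill of the loading point to a stop plate 167 mm downhill; nothing beside them until side walls 40 mm apart begin 57 mm downhill. Slippery (friction 0.25): a plug set in the slot, head on the rails, and let go slides to the stop
- chute_stop (a point): point on the rail surface 155 mm downhill of the loading point: where the first plug's origin comes to rest against the stop (the second rests 24 mm uphill of it). Same axes as the loading point
- latch_grip (a point): middle of the latch's black bar grip, on its upright turning axis, atop a post left of the chute mouth. Bar 44 mm along y, 14 mm along x, 34 mm high (19 mm below this point to 15 above). Axes turn with it: z up, -y = the way the 82 mm steel tongue under the bar points (over the cover's steel lug while latched). All else within 60 mm lies 18 mm or more below this point
- latch (a joint): latch angle, rad: 0 (or a little more) = latched, tongue over the cover's lug; grows clockwise seen from above to the end stop at 1.571 (a quarter turn). Friction about 0.06 N m; stays where left; the cover is let go after about 0.4 rad
- cover (a joint): cover angle, rad: 0 = shut, about 2.25 = fully open. Hinged 70 mm downhill of the loading point, 48 mm above the rails; a light spring throws it open towards the downhill end within a second once the latch is turned, and holds it open
- cover_edge (a point): middle of the cover's free (uphill, when shut) edge; orange cover 105 mm long, 40 mm wide, with a 46 mm skirt at this edge
- plugA: blue T-shaped plug, about 45 g, lying on a broad face, origin 12 mm above the table. Origin: centre of the head's underside. Body z: own axis from stem to head (level while lying); y: across the head; x: thickness (straight down while lying). Head 36 mm (y) x 24 (x), z = 0 to 36 mm; stem 12 mm (y) x 24 (x), z = 0 to -34 mm. White dot on the broad faces, white patch on the head's end
- plugB: blue T-shaped plug, about 45 g, lying on a broad face, origin 12 mm above the table. Origin: centre of the head's underside. Body z: own axis from stem to head (level while lying); y: across the head; x: thickness (straight down while lying). Head 36 mm (y) x 24 (x), z = 0 to 36 mm; stem 12 mm (y) x 24 (x), z = 0 to -34 mm. White dot on the broad faces, white patch on the head's end. The same as the other plug
- plugA_stem (a point): end of the stem of plug A, 34 mm from its origin along body -z
- plugB_stem (a point): end of the stem of plug B, 34 mm from its origin along body -z
- cup: white ceramic cup, 76 mm across, 85 mm tall, origin under its centre; bystander, leave where it stands
- brush: blue handheld brush lying on the table, about 200 mm long; bystander, leave where it stands
- steelbox: steel box with a sliding lid, 120 x 85 x 57 mm, origin under its centre; bystander, leave where it stands

How it is judged:
By the outcome, as a careful person would: the job done as asked, in the order asked, and still so for the second after the job is handed in, with the robot touching nothing.
It also fails if it takes over 61 s, if anything falls off the work surface, if the arm or the gripper's body presses on something with over 40 N, if the wrist force passes 120 N, or if a joint passes its speed limit or range.

## Working session

There is one attempt and no reset: what is moved stays moved. The work goes in short steps, Python scripts to look and compute and a shell command to move; the robot and the scene stay as the last step left them, time stands still between calls to the robot, and variables do not carry over. Pictures are saved under pics/ and viewed, at most 10 in all, crops included, and the job is handed in when it is done.

```bash
ls; mkdir -p pics; cat > h.py <<'E'
import numpy as np, cv2
from plant import get_state, imaging, r, finder
from scipy.spatial.transform import Rotation as R
def save(n,img): cv2.imwrite('pics/'+n+'.png',cv2.cvtColor(img,cv2.COLOR_RGB2BGR))
def cloud(cam,depth,st=None):
    c=imaging.get_calibration(cam); K=np.array([[c['fx'],0,c['cx']],[0,c['fy'],c['cy']],[0,0,1]])
    v,u=np.mgrid[0:400,0:640]; uv=np.stack([u,v],-1).reshape(-1,1,2).astype(float)
    n=cv2.undistortPoints(uv,K,np.array(c['dist'],float)).reshape(400,640,2)
    P=np.dstack([n*depth[...,None],depth])
    if 'hand_eye' in c:
        H=np.array(c['hand_eye']); P=P@H[:3,:3].T+H[:3,3]
        Rw=R.from_euler('xyz',st['eef_rot'],degrees=True).as_matrix(); P=P@Rw.T+np.array(st['tcp_pos'])
    else:
        Rm,_=cv2.Rodrigues(np.array(c['rvec'],float)); P=(P-np.array(c['tvec']).ravel())@Rm
    P[depth<=0]=np.nan
    return P
E
cat > a.py <<'E'
from h import *
s=get_state(); print(s)
for cam in ['top','scene']:
    img,d=imaging.capture(cam); save(cam+'0',img); P=cloud(cam,d); np.savez(cam+'0.npz',img=img,P=P)
    for q in ['plugA','plugB','latch_grip','cover','chute','cup','brush','steelbox']:
        for o in finder.cut_out(cam,q)[:2]:
            m=o['region']; print(cam,q,round(o['p'],2),np.round(o['pixel']),m.sum(),np.nanmedian(P[m],0).round(3),np.nanpercentile(P[m],95,axis=0).round(3),np.nanpercentile(P[m],5,axis=0).round(3))
E
python3 a.py
```

```text
pics
{'time_s': 0.0, 'joints': array([-5.85488909e+01,  2.05915462e+01,  6.33955902e-01, -2.15473656e-02,
       -7.01343806e+01, -1.65069476e+01]), 'qd': array([ 0.03302522, -0.0617476 ,  0.01269772, -0.06688198,  0.04000111,
       -0.08159936]), 'joint_torque': array([-9.02587344e-04, -5.82722139e+01,  2.93054849e+01,  6.99767634e+00,
        6.89112276e-03, -1.49005054e-04]), 'tcp_pos': array([ 0.17392776, -0.65170676,  0.22561832]), 'eef_rot': array([ 1.79906064e+02, -6.71356348e-03, -1.65063171e+02]), 'contact_force': array([ 0.03528706,  0.69085925, -0.35249523]), 'moment': array([0.00176692, 0.01519769, 0.02502238]), 'gripper_force': 0.0, 'gripper_width': 0.08774000362142109}
top plugA 0.57 [409. 225.] 197 [ 0.487 -0.326  0.024] [ 0.508 -0.314  0.029] [ 0.45  -0.347  0.009]
top plugA 0.46 [262. 195.] 1128 [0.571 0.106 0.166] [0.671 0.137 0.206] [0.497 0.082 0.044]
top plugB 0.49 [361. 227.] 209 [ 0.475 -0.178  0.024] [ 0.496 -0.163  0.029] [ 0.442 -0.199  0.004]
top latch_grip 0.5 [222. 209.] 281 [0.516 0.193 0.211] [0.53  0.219 0.245] [0.503 0.135 0.199]
top latch_grip 0.31 
[... 1016 characters left out ...]
1 0.246] [0.511 0.156 0.201]
scene cover 0.92 [370. 184.] 414 [0.548 0.108 0.184] [0.596 0.133 0.208] [0.505 0.086 0.155]
scene chute 0.63 [372. 203.] 2797 [0.548 0.123 0.078] [0.668 0.22  0.211] [0.479 0.074 0.005]
scene cup 0.89 [281. 271.] 603 [ 0.687 -0.247  0.053] [ 0.736 -0.217  0.087] [ 0.669 -0.278  0.006]
scene cup 0.27 [364. 185.] 345 [0.55  0.106 0.183] [0.595 0.125 0.207] [0.513 0.087 0.156]
scene brush 0.8 [420. 190.] 343 [0.489 0.36  0.018] [0.555 0.388 0.024] [0.383 0.338 0.009]
scene steelbox 0.72 [196. 259.] 1049 [ 0.573 -0.496  0.052] [ 0.617 -0.458  0.057] [ 0.507 -0.537  0.01 ]
scene steelbox 0.19 [389. 166.] 232 [0.52  0.196 0.213] [0.528 0.223 0.246] [0.51  0.14  0.196]
```

```bash
python3 - <<'E'
from h import *
a=np.load('top0.npz')['img'][140:250,200:440]; b=np.load('scene0.npz')['img'][130:260,220:440]
a=cv2.resize(a,None,fx=3.2,fy=3.2,interpolation=2)[:, :768]; b=cv2.resize(b,None,fx=1.8,fy=1.8)
c=np.zeros((a.shape[0]+b.shape[0],768,3),np.uint8); c[:a.shape[0]]=a; c[a.shape[0]:,:b.shape[1]]=b; save('m0',c); print(c.shape)
E
```

```text
(586, 768, 3)
```

View pics/m0.png

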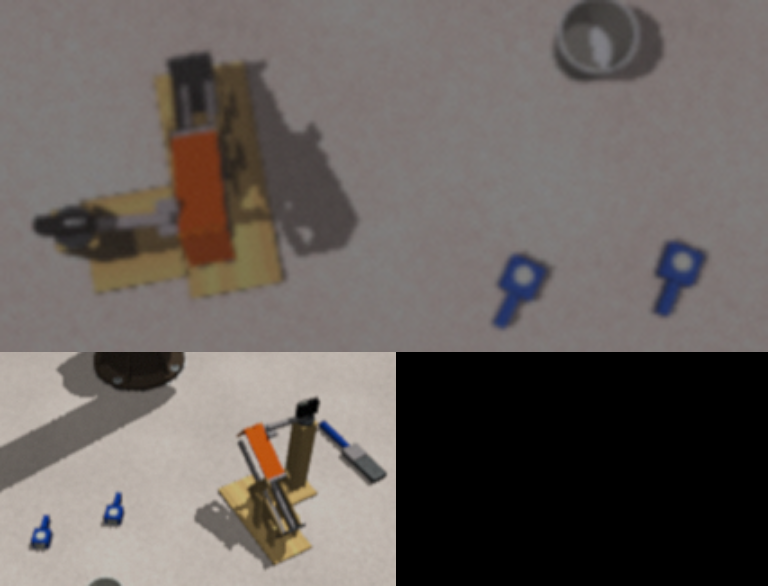

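```bash
python3 - <<'E'
from h import *
for cam in ['top','scene']:
    P=np.load(cam+'0.npz')['P'].reshape(-1,3); 
    m=(P[:,2]>.226)&(abs(P[:,1]-.2)<.06)&(abs(P[:,0]-.52)<.06); Q=P[m]
    print(cam,len(Q),Q.mean(0),Q.min(0),Q.max(0)); (c,s,a)=cv2.minAreaRect(Q[:,:2].astype(np.float32)); print(c,s,a)
    img=np.load(cam+'0.npz')['img'].reshape(-1,3).astype(int)
    o=(img[:,0]>1.8*img[:,2])&(img[:,0]>1.6*img[:,1])&(img[:,0]>70)&(P[:,2]>.12)&(abs(P[:,1]-.1)<.07)
    Q=P[o]; print('orange',len(Q),cv2.minAreaRect(Q[:,:2].astype(np.float32)))
    A=np.c_[Q[:,:2],np.ones(len(Q))]
    k=Q[:,2]>0
    for _ in range(5):
        co,*_x=np.linalg.lstsq(A[k],Q[k,2],rcond=None); k=abs(A@co-Q[:,2])<.004
    print('plane',co,k.sum(),'downhill yaw',np.degrees(np.arctan2(-co[1],-co[0])),'slope',np.degrees(np.arctan(np.hypot(*co[:2]))))
    print(cv2.minAreaRect(Q[k,:2].astype(np.float32)))
E
```

```text
top 107 [0.51517185 0.20243385 0.2425956 ] [0.50705044 0.18137522 0.22609307] [0.52368652 0.22392913 0.24851728]
(0.5157866477966309, 0.20290304720401764) (0.0140755670145154, 0.04270412400364876) 4.874495983123779
orange 590 ((0.5432842969894409, 0.10215966403484344), (0.11143076419830322, 0.04018985852599144), 11.297609329223633)
plane [-0.4607774  -0.14186626  0.45133999] 283 downhill yaw 17.112792252197288 slope 25.73974942160899
((0.5510185956954956, 0.10361296683549881), (0.09559020400047302, 0.03949892148375511), 10.76357650756836)
scene 84 [0.51744786 0.2038036  0.23891305] [0.50727996 0.18279865 0.22607779] [0.52368316 0.22792032 0.25000062]
(0.5156745314598083, 0.20533519983291626) (0.015902210026979446, 0.045130275189876556) 1.7656227350234985
orange 314 ((0.5507820844650269, 0.10533888638019562), (0.099787138402462, 0.03998880088329315), 12.007119178771973)
plane [-0.59949161 -0.14507747  0.52993863] 273 downhill yaw 13.604079401901895 slope 31.66613153611874
((0.5530770421028137, 0.10582700371742249), (0.08790666610002518, 0.03998880088329315), 12.007118225097656)
```

```bash
python3 -m handwheel '[[0,6,6,4,0],[0,12,12,8,10],[0,18,17,12,20],[0,23,22,16,30],[0,28,27,20,40],[0,32,32,20,50],[0,34,38,20,60],[0,34,44,20,70]]'; python3 -m handwheel '[[0,0,6,0,10],[0,-0.5,12,0,13],[0,-0.5,18,0,13],[0,-0.5,24,0,13],[0,-0.5,30,0,13],[0,-0.5,36,0,13],[0,-0.5,40,0,13],[0,-0.5,40,0,13]]'
```

```text
time_s: 1.9
tcp_pos: [0.4752, -0.3066, 0.4108]
eef_rot: [-180.0, -0.0, -94.7]
contact_force: [0.2, -0.3, -0.3]
gripper_width: 0.0875
gripper_force: 0.0
time_s: 2.9
tcp_pos: [0.4687, 0.094, 0.4102]
eef_rot: [180.0, 0.0, -81.8]
contact_force: [-0.4, -0.9, -0.2]
gripper_width: 0.0875
gripper_force: 0.0
```

```bash
cat > w.py <<'E'
from h import *
import sys
n=sys.argv[1]; s=get_state(); img,d=imaging.capture('wrist'); P=cloud('wrist',d,s); np.savez(n+'.npz',img=img,P=P); save(n,img)
print(s['tcp_pos'],s['eef_rot'])
E
python3 w.py w1; python3 - <<'E'
from h import *
Z=np.load('w1.npz');P=Z['P'].reshape(-1,3); 
m=(P[:,2]>.226)&(abs(P[:,1]-.2)<.06)&(abs(P[:,0]-.52)<.06); Q=P[m]
print(len(Q)); 
if len(Q): print(Q.mean(0),Q.min(0),Q.max(0),cv2.minAreaRect(Q[:,:2].astype(np.float32)))
E
```

```text
[0.4686681  0.09403538 0.41022125] [ 1.79979631e+02  9.07429116e-03 -8.18494754e+01]
386
[0.51388001 0.19646338 0.24044025] [0.50574552 0.18232409 0.22602814] [0.52258445 0.21944067 0.24529764] ((0.5141979455947876, 0.2011217325925827), (0.014162004925310612, 0.037978582084178925), 5.028556823730469)
```

View pics/w1.png

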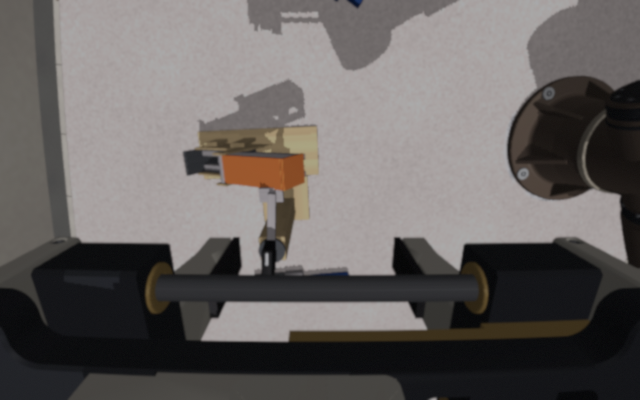

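```bash
python3 -m handwheel '[[0,2.3,5.4,0,-3],[0,4.6,10.8,0,-3],[0,4.6,10.8,-6,-3],[0,4.6,10.8,-12,-3],[0,4.6,10.8,-16,-3],[0,4.6,10.8,-19,-3],[0,4.6,10.8,-19,-3],[0.7,4.6,10.8,-19,-3]]' 25;  python3 -m handwheel '[[1,0,0,0,0],[1,0,0,0,0],[1,0,0,0,0],[1,0,0,0,0]]' 25
```

```text
time_s: 3.95
tcp_pos: [0.5159, 0.1994, 0.2221]
eef_rot: [-179.9, 0.0, -85.1]
contact_force: [0.3, -0.2, 0.4]
gripper_width: 0.0826
gripper_force: 0.0
time_s: 4.45
tcp_pos: [0.5149, 0.1998, 0.2206]
eef_rot: [-180.0, 0.0, -85.0]
contact_force: [-0.5, -0.8, -0.1]
gripper_width: 0.0432
gripper_force: 0.0
```

```bash
python3 -m handwheel '[[1,0,0.2,0,0],[1,0,0.2,0,0],[1,0,0.2,0,0],[1,0,0.2,0,0]]' 25;  python3 -m handwheel '[[1,0,0,0,-10],[1,0,0,0,-20],[1,0,0,0,-30],[1,0,0,0,-35],[1,0,0,0,-35],[1,0,0,0,-35],[1,0,0,0,-35],[1,0,0,0,-35]]' 25
```

```text
time_s: 4.95
tcp_pos: [0.5142, 0.2017, 0.2204]
eef_rot: [179.9, -0.0, -85.1]
contact_force: [-5.1, 1.2, 2.3]
gripper_width: 0.0135
gripper_force: 25.0
time_s: 5.95
tcp_pos: [0.5123, 0.2021, 0.2203]
eef_rot: [179.8, -0.1, -120.1]
contact_force: [-14.7, 4.6, 9.4]
gripper_width: 0.0134
gripper_force: 25.0
```

```bash
python3 -m handwheel '[[1,-0.2,0,0,-10],[1,-0.2,0,0,-20],[1,-0.2,0,0,-30],[1,-0.2,0,0,-40],[1,-0.2,0,0,-46],[1,-0.2,0,0,-49],[1,-0.2,0,0,-49]]' 25; python3 -c "
from h import *
print(get_state()['moment'])"
```

```text
time_s: 6.82
tcp_pos: [0.5106, 0.2043, 0.2204]
eef_rot: [179.7, -0.1, -169.1]
contact_force: [-15.8, 12.5, 6.6]
gripper_width: 0.0136
gripper_force: 25.0
[4.56879514 5.91546572 0.02482445]
```

```bash
python3 -m handwheel '[[1,-0.2,0.2,0,-2],[1,-0.2,0.2,0,-4],[1,-0.2,0.2,0,-4]]' 25; python3 -c "
from h import *
s=get_state();print(s['moment'],s['eef_rot'])"
```

```text
time_s: 7.2
tcp_pos: [0.5104, 0.2045, 0.2204]
eef_rot: [179.9, -0.0, -173.0]
contact_force: [-5.6, 4.3, 2.0]
gripper_width: 0.0144
gripper_force: 26.3
[1.74911734 2.17193812 0.67831018] [ 1.79934887e+02 -3.21305249e-02 -1.73035064e+02]
```

```bash
python3 -m handwheel '[[0.5,0,0,0,3],[0,0,0,0,3],[0,0,0,0,3],[0,0,0,0,3],[0,0,0,5,3],[0,-2,-5,10,3],[0,-4,-10,15,3],[0,-6,-15,17,3]]' 25;python3 -m handwheel '[[0,0,-6,0,0],[0,0,-12,0,0],[0,0,-12,0,0]]'; python3 w.py w2; python3 - <<'E'
from h import *
img,d=imaging.capture('top'); P=cloud('top',d); np.savez('top2.npz',img=img,P=P)
a=cv2.resize(img[140:250,200:440],None,fx=3.2,fy=3.2,interpolation=2); w=np.load('w2.npz')['img']; w=cv2.resize(w[:250],(768,300))[:235]
save('m2',np.vstack([a,w]))
E
```

```text
time_s: 8.2
tcp_pos: [0.4559, 0.0658, 0.3855]
eef_rot: [180.0, 0.1, -170.0]
contact_force: [1.6, -1.2, 0.3]
gripper_width: 0.0859
gripper_force: 0.0
time_s: 8.57
tcp_pos: [0.4555, -0.0568, 0.3838]
eef_rot: [-180.0, 0.0, -170.4]
contact_force: [0.3, 0.0, -1.0]
gripper_width: 0.0876
gripper_force: 0.0
[ 0.45551224 -0.05675704  0.38383186] [-1.79976431e+02  3.41688752e-02 -1.70397262e+02]
```

View pics/m2.png

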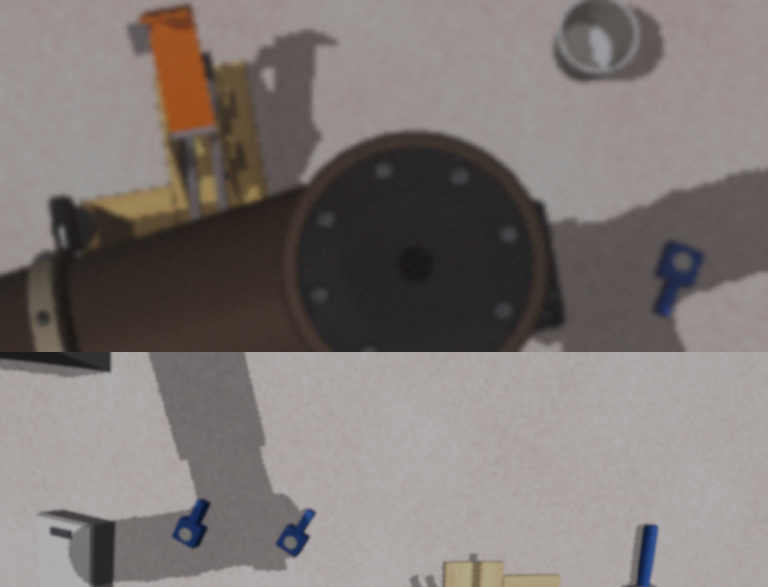

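```bash
cat > plug.py <<'E'
from h import *
import sys
def fit(P,c,img=None):
    Q=P.reshape(-1,3); m=(Q[:,2]>.017)&(Q[:,2]<.032)&(np.hypot(Q[:,0]-c[0],Q[:,1]-c[1])<.06); Q=Q[m][:,:2]
    # resample on 1mm grid
    g=np.unique(np.round(Q/.0015).astype(int),axis=0)*.0015
    mu=g.mean(0); w,V=np.linalg.eigh(np.cov((g-mu).T)); a=V[:,1]
    b=np.array([-a[1],a[0]]); t=(g-mu)@a; u=(g-mu)@b
    if np.std(u[t>0])<np.std(u[t<0]): a=-a; t=-t
    return mu-a*.0096,np.degrees(np.arctan2(a[1],a[0])),np.ptp(t),np.ptp(u),len(Q)
if __name__=='__main__':
  for f in sys.argv[1:]:
    P=np.load(f+'.npz')['P']
    for n,c in [('A',(.487,-.326)),('B',(.475,-.178))]: 
        try: print(f,n,fit(P,c))
        except Exception as e: print(f,n,e)
E
python3 plug.py top0 scene0 w2
python3 - <<'E'
from h import *
P=np.load('top2.npz')['P'].reshape(-1,3); im=np.load('top2.npz')['img'].reshape(-1,3)
# rails: print points in slices
m=(P[:,0]>.5)&(P[:,0]<.72)&(P[:,1]>.05)&(P[:,1]<.2)&(P[:,2]>.05)&(P[:,2]<.2)
Q=P[m]; print(len(Q)); 
for q,c in sorted(zip(Q.round(3).tolist(),im[m].tolist()))[::3]: print(q,c)
E
```

```text
top0 A (array([ 0.4763498, -0.3266817]), np.float64(-21.06452666660178), np.float64(0.07107632643594362), np.float64(0.03790737409916996), 194)
top0 B (array([ 0.46510396, -0.17602914]), np.float64(-26.39435348483068), np.float64(0.06914215858426985), np.float64(0.034964445364879436), 187)
scene0 A (array([ 0.47759158, -0.32707277]), np.float64(-21.948662799581204), np.float64(0.07157815774850482), np.float64(0.03563334281822261), 123)
scene0 B (array([ 0.46611515, -0.17409416]), np.float64(-24.32601352856403), np.float64(0.07483865074241504), np.float64(0.036511141482468014), 117)
w2 A (array([ 0.47435886, -0.32709799]), np.float64(-22.014274419429718), np.float64(0.06988794134955323), np.float64(0.03757717549538389), 595)
w2 B (array([ 0.46175188, -0.17480169]), np.float64(-26.095787693126848), np.float64(0.07189075051730394), np.float64(0.0370861772308215), 591)
1204
[0.5, 0.189, 0.164] [47, 38, 32]
[0.501, 0.188, 0.194] [77, 64, 44]
[0.502, 0.183, 0.177] [47, 40, 31]
[0.504, 0.183, 0.193] [56, 47, 36]
[0.504, 0.187, 0.197] [81, 66, 47]
[0.506, 0.184, 0.162] [48, 41, 32]
[0.507, 0
[... 13257 characters left out ...]
0.185] [118, 61, 33]
[0.686, 0.135, 0.181] [149, 78, 35]
[0.686, 0.152, 0.196] [116, 84, 72]
[0.686, 0.162, 0.196] [127, 118, 119]
[0.687, 0.131, 0.19] [122, 63, 33]
[0.687, 0.15, 0.191] [115, 79, 64]
[0.688, 0.113, 0.187] [115, 63, 42]
[0.688, 0.126, 0.186] [112, 59, 35]
[0.688, 0.145, 0.188] [128, 70, 39]
[0.69, 0.118, 0.189] [114, 59, 35]
[0.69, 0.131, 0.19] [117, 62, 34]
[0.691, 0.11, 0.187] [129, 95, 85]
[0.691, 0.121, 0.185] [114, 61, 34]
[0.691, 0.137, 0.187] [133, 70, 34]
[0.693, 0.115, 0.19] [117, 63, 36]
[0.693, 0.129, 0.189] [123, 69, 36]
[0.696, 0.11, 0.186] [130, 106, 97]
[0.698, 0.113, 0.19] [109, 78, 65]
[0.699, 0.133, 0.196] [122, 102, 97]
[0.703, 0.12, 0.193] [127, 108, 100]
```

```bash
python3 -m handwheel '[[0.3,1.2,-4,-4,-10],[0.3,2.4,-8,-8,-20],[0.3,3.3,-13,-12,-30],[0.3,3.3,-13,-18,-36],[0.3,3.3,-13,-24,-36],[0.3,3.3,-13,-30,-36],[0.3,3.3,-13,-34,-36],[0.3,3.3,-13,-37.3,-36]]' 4; python3 -m handwheel '[[0.3,0,0,0,0],[0.3,0,0,0,0]]' 4
```

```text
time_s: 9.68
tcp_pos: [0.4892, -0.1817, 0.0085]
eef_rot: [-180.0, -0.1, 154.1]
contact_force: [-0.1, 0.1, 0.0]
gripper_width: 0.0616
gripper_force: 0.0
time_s: 9.93
tcp_pos: [0.4903, -0.1825, 0.0114]
eef_rot: [180.0, 0.1, 154.0]
contact_force: [0.2, 0.6, -0.3]
gripper_width: 0.0612
gripper_force: 0.0
```

```bash
python3 -m handwheel '[[0.3,-0.2,-0.4,-0.8,0],[0.5,-0.2,-0.4,-0.8,0],[0.7,-0.2,-0.4,-0.8,0],[0.7,-0.2,-0.4,-0.8,0],[0.8,-0.2,-0.4,-0.8,0],[0.8,-0.2,-0.4,-0.8,0]]' 4; python3 w.py w3; python3 plug.py w3
```

```text
time_s: 10.68
tcp_pos: [0.4873, -0.1873, 0.0028]
eef_rot: [180.0, 0.0, 153.9]
contact_force: [-0.9, -0.7, 3.6]
gripper_width: 0.036
gripper_force: 4.0
[ 0.48733778 -0.187334    0.00277288] [1.79996866e+02 2.51217174e-02 1.53949272e+02]
w3 A (array([ 0.4835484 , -0.30972789]), np.float64(-123.85720617658328), np.float64(0.01124233992851272), np.float64(0.0054083039018962276), 14)
w3 B (array([ 0.46026641, -0.17410765]), np.float64(-26.57766548097521), np.float64(0.0664160910453289), np.float64(0.06708203769922941), 6866)
```

View pics/w3.png

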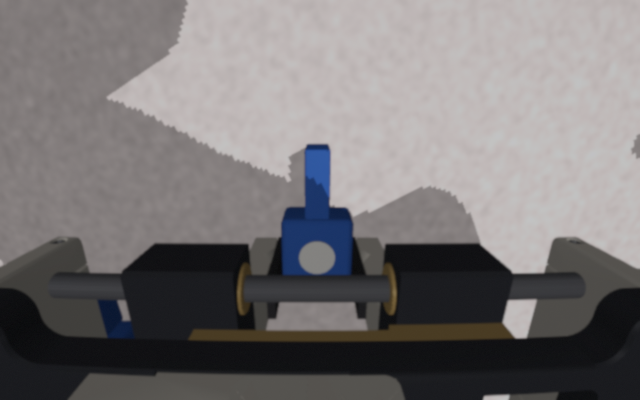

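```bash
python3 -m handwheel '[[0.8,-0.2,0.1,0.8,0],[0.8,-0.5,0.2,1.5,0],[0.8,-0.9,0.4,2.2,0],[0.8,-1.3,0.6,2.8,0],[0.8,-2.4,1.2,3.8,0],[0.8,-3.7,1.8,4.5,0],[0.8,-5.1,2.5,4.8,0],[0.8,-5.1,2.5,4.8,0]]' 4; python3 w.py w4; python3 -c "
from h import *
import cv2
img,d=imaging.capture('scene'); P=cloud('scene',d);np.savez('s4.npz',img=img,P=P)
a=cv2.resize(img[150:300,200:360],None,fx=3.5,fy=3.5)[:400]; b=np.load('w4.npz')['img'][100:350,220:420]; b=cv2.resize(b,(240,300))
c=np.zeros((400,800,3),np.uint8); c[:,:560]=a; c[:300,560:]=b; save('m4',c)"
```

```text
time_s: 11.72
tcp_pos: [0.4347, -0.1617, 0.0509]
eef_rot: [180.0, 0.0, 154.0]
contact_force: [1.4, 0.4, -0.2]
gripper_width: 0.0357
gripper_force: 4.0
[ 0.43474989 -0.16170142  0.05086359] [1.79980956e+02 6.82500553e-03 1.53971232e+02]
```

View pics/m4.png

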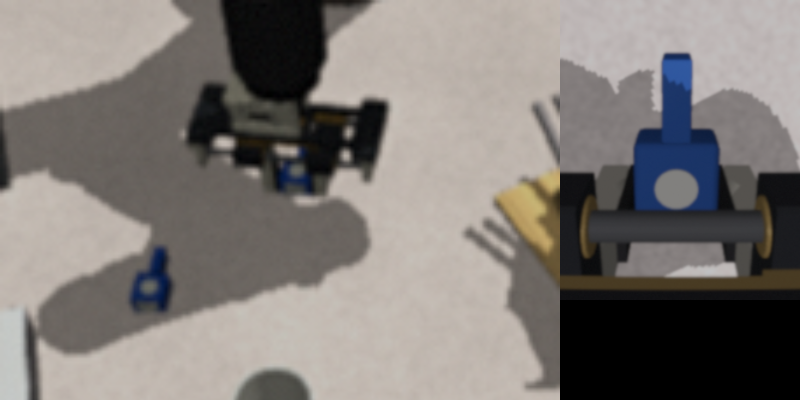

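```bash
python3 -m handwheel '[[0.8,1,-0.5,-2.5,0],[0.8,2,-1,-4.7,0],[0.8,2,-1,-4.8,0],[0.5,2,-1,-4.8,0],[0.5,2,-1,-4.8,0],[0.5,0.5,-0.3,-4.3,0],[0.5,0.5,-0.3,-4.3,0],[0.8,0.5,-0.3,-4.3,0]]' 4; python3 -m handwheel '[[0.8,0,0,0,0],[0.8,0,0,0,0],[0.8,0,0,6,10],[0.8,2,6,12,20],[0.8,4,12,17,30],[0.8,4,16,19,40],[0.8,4,16,19,50],[0.8,4,16,19,60]]' 4; python3 w.py w5; python3 -c "
from h import *
save('w5c',np.load('w5.npz')['img'][100:350,200:440])"
```

```text
time_s: 12.82
tcp_pos: [0.4413, -0.1651, 0.0081]
eef_rot: [180.0, 0.1, 154.0]
contact_force: [-0.0, -0.4, -0.5]
gripper_width: 0.0382
gripper_force: 0.0
time_s: 13.82
tcp_pos: [0.482, -0.0035, 0.1985]
eef_rot: [-180.0, 0.1, -145.6]
contact_force: [-0.1, -0.4, -1.0]
gripper_width: 0.0359
gripper_force: 4.0
[ 0.48198467 -0.00354469  0.19850765] [-1.79974821e+02  1.24167692e-01 -1.45600922e+02]
```

View pics/w5c.png

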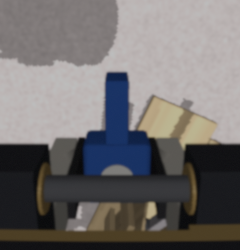

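```bash
python3 - <<'E'
from h import *
M=np.array([.517,.094,.149]); B=R.from_euler('ZY',[11,30],degrees=True).as_matrix()
for cam in ['top','scene','wrist']:
    s=get_state(); img,d=imaging.capture(cam); P=cloud(cam,d,s); np.savez(cam+'5.npz',img=img,P=P)
    Q=(P.reshape(-1,3)-M)@B; m=(Q[:,0]>-45)&(abs(Q[:,2])<.007)&(abs(Q[:,1])<.03)&(Q[:,0]<.16)&(Q[:,0]>-.05); Q=Q[m]
    print(cam,len(Q))
    for a in np.arange(-.05,.15,.02):
        q=Q[(Q[:,0]>=a)&(Q[:,0]<a+.02)]
        if len(q): print(round(a,3),len(q),'h',np.median(q[:,2]).round(4),'y hist',np.histogram(q[:,1],np.arange(-.03,.031,.004))[0])
    print('min along',np.sort(Q[:,0])[:5].round(3) if len(Q) else '')
E
```

```text
top 183
0.03 3 h -0.0022 y hist [0 0 0 0 0 0 0 0 0 0 1 2 0 0 0]
0.05 40 h -0.0022 y hist [0 0 0 1 4 8 0 0 0 0 9 9 4 5 0]
0.07 60 h -0.0023 y hist [ 1  7  3  3 10  6  0  0  0  1  7  9  9  3  1]
0.09 42 h -0.0021 y hist [3 4 3 0 4 7 0 0 0 0 8 4 9 0 0]
0.11 4 h 0.0001 y hist [0 0 3 0 1 0 0 0 0 0 0 0 0 0 0]
0.13 21 h -0.0028 y hist [3 4 2 6 6 0 0 0 0 0 0 0 0 0 0]
min along [0.046 0.047 0.048 0.05  0.051]
scene 352
-0.03 27 h -0.0036 y hist [0 0 0 0 3 4 6 1 0 0 3 5 4 1 0]
-0.01 28 h -0.0032 y hist [0 0 0 0 0 9 3 2 0 0 3 5 6 0 0]
0.01 32 h -0.0029 y hist [0 0 0 0 4 7 4 1 0 0 3 6 6 1 0]
0.03 28 h -0.0036 y hist [0 0 0 0 3 4 6 0 0 0 4 6 4 1 0]
0.05 26 h -0.0016 y hist [0 0 0 6 3 2 2 0 0 0 2 3 4 2 2]
0.07 24 h -0.0025 y hist [0 3 5 7 0 2 3 0 0 0 2 1 1 0 0]
0.09 46 h -0.0029 y hist [0 5 6 6 1 5 4 0 0 0 2 5 6 4 2]
0.11 52 h -0.002 y hist [0 0 7 5 1 6 4 0 0 0 4 5 8 7 5]
0.13 58 h -0.0023 y hist [ 0  3  8  6  1  5  4  0  0  0  6  4  6 12  3]
min along [-0.029 -0.028 -0.027 -0.026 -0.026]
wrist 120
0.01 2 h -0.0047 y hist [0 0 0 0 2 0 0 0 0 0 0 0 0 0 0]
0.03 82 h -0.004 y hist [ 0  0  0  0 46 27  9  0  0  0  0  0  0  0  0]
0.05 36 h -0.0061 y hist [ 0  0  8 12 16  0  0  0  0  0  0  0  0  0  0]
min along [0.03  0.03  0.03  0.03  0.031]
```

```bash
python3 -m handwheel '[[0.8,0,0,0,10],[0.8,0,0,0,20],[0.8,0,0,0,30],[0.8,0,0,0,40],[0.8,0,0,0,50],[0.8,0.8,2,0,60],[0.8,1.6,4,0,66.5],[0.8,1.6,6,0,66.5]]' 4; python3 -m handwheel '[[0.8,0,0,-1,0],[0.8,0,0,-2.2,0],[0.8,0,0,-2.2,0]]' 4;
```

```text
time_s: 15.02
tcp_pos: [0.4974, 0.0547, 0.1968]
eef_rot: [179.9, -0.0, -79.8]
contact_force: [-1.0, 0.4, -0.4]
gripper_width: 0.0363
gripper_force: 4.0
time_s: 15.4
tcp_pos: [0.4961, 0.0537, 0.1739]
eef_rot: [179.8, -0.0, -79.7]
contact_force: [-1.2, -0.8, -0.5]
gripper_width: 0.0359
gripper_force: 4.0
```

```bash
python3 -m handwheel '[[0.8,0.2,0.2,-0.6,0],[0.8,0.2,0.2,-1.2,0],[0.8,0.2,0.2,-1.8,0],[0.8,0.2,0.2,-2.4,0],[0.8,0.2,0.2,-3,0],[0.8,0.2,0.2,-3.6,0],[0.8,0.2,0.2,-3.6,0]]' 4; python3 -m handwheel '[[0.8,0,0.2,0,0],[0.8,-0.1,0.4,0,0],[0.8,-0.1,0.6,0,0],[0.8,-0.1,0.8,0,0],[0.8,-0.1,0.8,0,0]]' 4;python3 w.py w6; python3 -c "
from h import *
save('w6c',np.load('w6.npz')['img'][60:350,150:490])"
```

```text
time_s: 16.27
tcp_pos: [0.4986, 0.0566, 0.1388]
eef_rot: [179.9, -0.0, -79.6]
contact_force: [0.8, -0.7, -0.3]
gripper_width: 0.0361
gripper_force: 4.0
time_s: 16.9
tcp_pos: [0.4981, 0.0649, 0.1395]
eef_rot: [-180.0, 0.0, -79.5]
contact_force: [0.9, -2.2, 0.4]
gripper_width: 0.0359
gripper_force: 4.0
[0.49810627 0.06493935 0.13950431] [-1.79998162e+02  3.90459053e-03 -7.95497951e+01]
```

View pics/w6c.png

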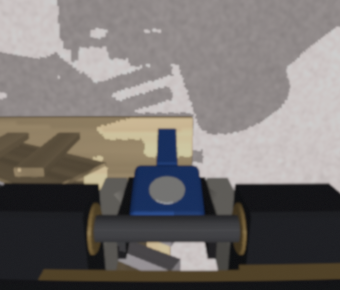

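```bash
cat > tilt.py <<'E'
from h import *
import sys
def tilt(f,a_deg):
    Z=np.load(f+'.npz'); im=Z['img'].astype(int); P=Z['P']; st=Z
    m=(im[...,2]>1.6*im[...,0])&(im[...,2]>50); m[:, :250]=0; m[:,420:]=0
    Q=P[m]; Q=Q[np.isfinite(Q).all(1)]; u=np.array([np.cos(np.radians(a_deg)),np.sin(np.radians(a_deg))])
    T=np.array(eval(sys.argv[3])); H=(Q[:,:2]-T[:2])@u; V=Q[:,2]-T[2]
    for lo in np.arange(-.07,.05,.006):
        k=(V>=lo)&(V<lo+.006)&(abs(H)<.08)
        if k.sum()>5: print('V %.3f n %d H %.3f..%.3f'%(lo,k.sum(),*np.percentile(H[k],[5,95])))
tilt(sys.argv[1],float(sys.argv[2]))
E
python3 tilt.py w6 101 '[.4981,.0649,.1395]'
```

```text
V -0.034 n 27 H -0.030..-0.029
V -0.028 n 97 H -0.029..-0.027
V -0.022 n 106 H -0.027..-0.024
V -0.016 n 118 H -0.025..-0.022
V -0.010 n 125 H -0.022..-0.020
V -0.004 n 166 H -0.020..-0.017
V 0.002 n 466 H -0.017..-0.015
V 0.008 n 406 H -0.016..-0.012
V 0.014 n 309 H -0.013..-0.010
V 0.020 n 409 H -0.011..-0.008
V 0.026 n 821 H -0.008..-0.005
V 0.032 n 52 H -0.007..-0.005
```

```bash
python3 -m handwheel '[[0.8,0,0,-0.3,0],[0.8,0,0,-0.6,0],[0.8,0,0.1,-0.6,0],[0.8,0,0.2,-0.6,0],[0.8,-0.1,0.3,-0.6,0],[0.8,-0.1,0.4,-0.6,0],[0.8,-0.1,0.4,-0.6,0]]' 4;python3 w.py w7;  python3 tilt.py w7 101 '[.4971,.0689,.1335]'
```

```text
time_s: 17.82
tcp_pos: [0.4971, 0.068, 0.1335]
eef_rot: [180.0, -0.1, -79.6]
contact_force: [2.7, -7.4, -1.2]
gripper_width: 0.0357
gripper_force: 6.2
[0.49709855 0.06800819 0.13349429] [ 1.79976187e+02 -7.00380120e-02 -7.95629389e+01]
V -0.034 n 62 H -0.026..-0.024
V -0.028 n 72 H -0.025..-0.023
V -0.022 n 75 H -0.024..-0.022
V -0.016 n 80 H -0.022..-0.021
V -0.010 n 110 H -0.021..-0.019
V -0.004 n 171 H -0.020..-0.018
V 0.002 n 344 H -0.019..-0.017
V 0.008 n 231 H -0.018..-0.016
V 0.014 n 236 H -0.017..-0.014
V 0.020 n 359 H -0.015..-0.013
V 0.026 n 1210 H -0.014..-0.006
V 0.032 n 56 H -0.012..-0.009
```

```bash
python3 -m handwheel '[[0.8,0,-3,0,0],[0.8,0,-7,0,-10],[0.8,0,-11,-1,-20],[0.8,0,-13,-2,-30],[0.8,0,-14,-3,-40],[0.8,0,-14,-5,-50],[0.8,0,-14,-7,-60],[0.8,0,-14,-9,-70]]' 4; python3 -m handwheel '[[0.8,0,0,0,-10],[0.8,0,0,0,-20],[0.8,0,0,-0.4,-20],[0.8,0,0,-0.8,-20],[0.8,0,0,-1,-20],[0.8,0,0,-1,-20]]' 4
```

```text
time_s: 18.88
tcp_pos: [0.4975, -0.0708, 0.043]
eef_rot: [180.0, 0.1, -149.9]
contact_force: [-0.2, 0.3, -0.4]
gripper_width: 0.0359
gripper_force: 4.0
time_s: 19.62
tcp_pos: [0.4973, -0.0712, 0.0334]
eef_rot: [180.0, 0.0, -169.5]
contact_force: [-0.5, 0.2, 1.8]
gripper_width: 0.0359
gripper_force: 4.0
```

```bash
python3 -m handwheel '[[0.8,0,0,-0.2,0],[0.8,0,0,-0.3,0],[0.8,0,0,-0.3,0]]' 4; python3 w.py w8;  python3 tilt.py w8 11 '[.4973,-.0712,.0305]'
```

```text
time_s: 20.0
tcp_pos: [0.4971, -0.0713, 0.0304]
eef_rot: [-180.0, -0.0, -169.5]
contact_force: [1.2, 0.0, 2.5]
gripper_width: 0.0362
gripper_force: 4.0
[ 0.49712009 -0.07125961  0.03040194] [-1.79999846e+02 -5.76861927e-04 -1.69549972e+02]
V -0.028 n 44 H -0.024..-0.023
V -0.022 n 84 H -0.024..-0.022
V -0.016 n 87 H -0.023..-0.021
V -0.010 n 89 H -0.022..-0.020
V -0.004 n 114 H -0.021..-0.019
V 0.002 n 136 H -0.020..-0.018
V 0.008 n 336 H -0.018..-0.017
V 0.014 n 355 H -0.018..-0.016
V 0.020 n 246 H -0.017..-0.014
V 0.026 n 302 H -0.016..-0.013
V 0.032 n 621 H -0.014..0.007
V 0.038 n 763 H -0.013..0.006
```

```bash
python3 -m handwheel '[[0.8,-0.2,0,-0.2,0],[0.8,-0.4,-0.1,-0.2,0],[0.8,-0.6,-0.1,-0.2,0],[0.8,-0.8,-0.1,-0.2,0],[0.8,-0.8,-0.1,-0.2,0]]' 4; python3 w.py w9;  python3 tilt.py w9 11 '[.489,-.0725,.029]'
```

```text
time_s: 20.68
tcp_pos: [0.4886, -0.0723, 0.0283]
eef_rot: [180.0, -0.0, -169.6]
contact_force: [-0.1, 0.2, -0.1]
gripper_width: 0.036
gripper_force: 4.0
[ 0.48857055 -0.0723189   0.02828322] [ 1.79994649e+02 -4.12143196e-02 -1.69567308e+02]
V -0.028 n 26 H -0.021..-0.021
V -0.022 n 71 H -0.021..-0.020
V -0.016 n 80 H -0.020..-0.019
V -0.010 n 84 H -0.020..-0.019
V -0.004 n 95 H -0.019..-0.018
V 0.002 n 126 H -0.019..-0.017
V 0.008 n 255 H -0.018..-0.017
V 0.014 n 329 H -0.017..-0.016
V 0.020 n 238 H -0.017..-0.015
V 0.026 n 267 H -0.016..-0.014
V 0.032 n 475 H -0.015..-0.014
V 0.038 n 1058 H -0.015..0.007
```

```bash
python3 -m handwheel '[[0.5,0,0,0,0],[0.3,0,0,0,0],[0.1,0,0,0,0],[0,0,0,0,0],[0,0,0,0,0],[0,0,0,0,0]]' 4; python3 w.py w10;  python3 tilt.py w10 11 '[.4886,-.0723,.0283]'; python3 tilt.py w10 101 '[.4886,-.0723,.0283]' | tail -2
```

```text
time_s: 21.48
tcp_pos: [0.4891, -0.0722, 0.0285]
eef_rot: [180.0, 0.0, -169.6]
contact_force: [-0.7, 0.7, -0.1]
gripper_width: 0.0857
gripper_force: 0.0
[ 0.48912772 -0.07224441  0.02847471] [ 1.79999113e+02  2.82791415e-03 -1.69557625e+02]
V -0.028 n 18 H -0.022..-0.021
V -0.022 n 49 H -0.022..-0.021
V -0.016 n 50 H -0.022..-0.021
V -0.010 n 57 H -0.022..-0.021
V -0.004 n 63 H -0.022..-0.022
V 0.002 n 76 H -0.022..-0.021
V 0.008 n 180 H -0.023..-0.022
V 0.014 n 167 H -0.023..-0.022
V 0.020 n 135 H -0.023..-0.022
V 0.026 n 183 H -0.023..-0.022
V 0.032 n 365 H -0.023..-0.022
V 0.038 n 1403 H -0.023..-0.011
V 0.032 n 365 H -0.016..0.015
V 0.038 n 1403 H -0.016..0.016
```

```bash
python3 -m handwheel '[[0,-0.5,-0.1,1,0],[0,-1,-0.2,2.3,10],[0,-1,-0.2,2.3,20],[0,-1,-0.2,2.3,30],[0,-1,-0.2,2.3,40],[0,-1,-0.2,2.3,50],[0,-1,-0.2,2.3,60],[0,-1,-0.2,2.3,70]]' 4; python3 -m handwheel '[[0.2,0,0,0,10],[0.4,0,0,0,20],[0.6,0,0,0,20],[0.8,0,0,0,20],[0.9,0,0,0,20],[0.9,0,0,0,20],[0.9,0,0,0,20],[0.9,0,0,0,20]]' 6
```

```text
time_s: 22.52
tcp_pos: [0.4789, -0.0743, 0.0522]
eef_rot: [-180.0, 0.0, -99.2]
contact_force: [0.3, -0.7, -1.0]
gripper_width: 0.0874
gripper_force: 0.0
time_s: 23.52
tcp_pos: [0.4791, -0.0743, 0.0514]
eef_rot: [180.0, -0.0, -79.6]
contact_force: [0.0, 0.8, -0.2]
gripper_width: 0.0239
gripper_force: 6.0
```

```bash
python3 -m handwheel '[[0.9,0,0,5,0],[0.9,0,0,10,0],[0.9,0,2,15,0],[0.9,1,5,20,0],[0.9,2,8,20,0],[0.9,2,8,20,0]]' 12; python3 - <<'E'
from h import *
from scipy.optimize import minimize
# rail centreline: from scene5/top5/+fresh
M=np.array([.515,.0962,.1464])
for cam in ['scene','top']:
    img,d=imaging.capture(cam); P=cloud(cam,d); np.savez(cam+'11.npz',img=img,P=P)
for f in ['scene5','top5','scene11','top11','scene0']:
    P=np.load(f+'.npz')['P'].reshape(-1,3)
    best=[]
    for yaw in np.arange(6,17,.5):
        B=R.from_euler('ZY',[yaw,30],degrees=True).as_matrix(); Q=(P-M)@B
        q=Q[(abs(Q[:,2])<.006)&(abs(Q[:,1])<.022)&(Q[:,0]>-.03)&(Q[:,0]<.15)]
        # slot emptiness: for offset o count points within |y-o|<7mm
        for o in np.arange(-.006,.0061,.0005):
            t=abs(q[:,1]-o); best.append(((t<.0072).sum()*1.0-(((t>.0085)&(t<.0155)).sum())*.5,yaw,o*1000,len(q)))
    b=sorted(best)[:8]; print(f,np.mean([x[1:3] for x in b],0).round(2),b[0])
E
```

```text
time_s: 24.28
tcp_pos: [0.4996, 0.0074, 0.2518]
eef_rot: [-179.9, 0.0, -79.5]
contact_force: [0.1, -0.3, -0.5]
gripper_width: 0.0244
gripper_force: 12.0
scene5 [10.75  2.31] (np.float64(-75.0), np.float64(11.0), np.float64(2.5000000000000075), 276)
top5 [8.88 1.81] (np.float64(-43.5), np.float64(9.0), np.float64(1.5000000000000064), 140)
scene11 [10.81  2.31] (np.float64(-76.0), np.float64(10.5), np.float64(2.5000000000000075), 279)
top11 [ 6.   -4.25] (np.float64(0.0), np.float64(6.0), np.float64(-6.0), 0)
scene0 [10.25  3.25] (np.float64(-59.0), np.float64(10.0), np.float64(4.000000000000009), 220)
```

```bash
python3 -m handwheel '[[0.9,0,4,5,0],[0.9,0,8,9,0],[0.9,0,11,12,0],[0.9,0,11,12,0],[0.9,0,11,12,0]]' 12; python3 w.py w12; python3 - <<'E'
from h import *
M=np.array([.515,.0962,.1464])
P=np.load('w12.npz')['P'].reshape(-1,3)
best=[]
for yaw in np.arange(6,17,.5):
  B=R.from_euler('ZY',[yaw,30],degrees=True).as_matrix(); Q=(P-M)@B
  for ho in [-.003,0,.003]:
    q=Q[(abs(Q[:,2]-ho)<.006)&(abs(Q[:,1])<.024)&(Q[:,0]>-.03)&(Q[:,0]<.06)]
    for o in np.arange(-.007,.0071,.0005):
        t=abs(q[:,1]-o); best.append(((t<.0072).sum()*1.0-(((t>.0085)&(t<.0155)).sum())*.5,yaw,o*1000,ho,len(q)))
b=sorted(best)[:10]; print(np.mean([x[1:4] for x in b],0).round(2),b[0])
B=R.from_euler('ZY',[10.75,30],degrees=True).as_matrix(); Q=(P-M)@B
q=Q[(abs(Q[:,2])<.008)&(abs(Q[:,1])<.03)&(Q[:,0]>-.06)&(Q[:,0]<.08)]
for a in np.arange(-.05,.08,.02):
    k=q[(q[:,0]>=a)&(q[:,0]<a+.02)]
    if len(k): print(round(a,3),len(k),np.median(k[:,2]).round(4),np.histogram(k[:,1],np.arange(-.025,.0251,.002))[0])
print(np.sort(q[:,0])[:6].round(3))
E
```

```text
time_s: 25.0
tcp_pos: [0.4986, 0.115, 0.3703]
eef_rot: [179.9, -0.0, -79.6]
contact_force: [0.7, 0.5, -0.6]
gripper_width: 0.0238
gripper_force: 12.0
[0.4985659  0.11502586 0.3703208 ] [ 1.79891048e+02 -2.27035170e-02 -7.95743070e+01]
[10.35  1.25 -0.  ] (np.float64(-362.0), np.float64(10.5), np.float64(0.9999999999999931), -0.003, 888)
-0.03 213 -0.0014 [ 0  0  0  0  0 20 26 25 24 13  0  0  0  0  0  0  0 23 25 19 26 12  0  0
  0]
-0.01 189 -0.0013 [ 0  0  0  0  0 23 21 23 19 10  0  0  0  0  0  0  0 24 21 19 21  8  0  0
  0]
0.01 184 -0.0013 [ 0  0  0  0  0 23 19 21 20  9  0  0  0  0  0  0  0 26 18 20 19  9  0  0
  0]
0.03 163 -0.0013 [ 0  0  0  0  0 22 17 19 18  5  0  0  0  0  0  0  0 23 18 18 19  4  0  0
  0]
0.05 247 -0.0014 [ 0 10 12 10  9 21 20 15 20  4  0  0  0  0  0  0  0 24 16 16 17 10 14 22
  7]
0.07 113 -0.0014 [ 3  9  0  0  5  9  7  8  8  0  0  0  0  0  0  0  0 12  7 11  5  7  8 10
  0]
[-0.028 -0.028 -0.028 -0.028 -0.028 -0.028]
```

```bash
python3 -m handwheel '[[0.9,0.9,-0.9,-5,0],[0.9,1.7,-1.7,-10,0],[0.9,1.7,-1.7,-14,0],[0.9,1.7,-1.7,-14.5,0],[0.9,1.7,-1.7,-14.5,0]]' 12
```

```text
time_s: 25.68
tcp_pos: [0.5165, 0.0982, 0.2272]
eef_rot: [-180.0, -0.0, -79.6]
contact_force: [0.0, -0.4, 0.1]
gripper_width: 0.0241
gripper_force: 12.0
```

```bash
python3 -m handwheel '[[0.9,0,-0.1,-1.5,0],[0.9,0,-0.1,-2.7,0],[0.9,0,-0.1,-3.5,0],[0.9,0,-0.1,-4.2,0],[0.9,0,-0.1,-4.2,0]]' 12
```

```text
time_s: 26.3
tcp_pos: [0.5159, 0.0977, 0.1839]
eef_rot: [179.9, -0.0, -79.6]
contact_force: [-0.3, -0.5, -1.4]
gripper_width: 0.0241
gripper_force: 12.0
```

```bash
python3 -m handwheel '[[0.9,0,0,-0.5,0],[0.9,0,0,-1,0],[0.9,0,0,-1,0]]' 12
```

```text
time_s: 26.68
tcp_pos: [0.5159, 0.0977, 0.174]
eef_rot: [180.0, -0.0, -79.6]
contact_force: [-0.2, -0.4, -0.7]
gripper_width: 0.024
gripper_force: 12.0
```

```bash
python3 -m handwheel '[[0.5,0,0,0,0],[0,0,0,0,0],[0,0,0,0,0],[0,0,0,0,0],[0,0,0,0.5,0],[0,-0.5,0.5,6,0],[0,-1,1,12,0],[0,-1.7,1.7,19,0]]' 12; python3 w.py w13; python3 -c "
from h import *
print(imaging.capture('scene')[0].shape); 
a=cv2.resize(imaging.capture('scene')[0][120:260,300:450],None,fx=2.6,fy=2.6); b=np.load('w13.npz')['img'][60:340,120:520]
c=np.zeros((400,800,3),np.uint8); c[:364,:390]=a; c[:280,400:]=b; save('m13',c)"
```

```text
time_s: 27.68
tcp_pos: [0.4994, 0.1138, 0.3586]
eef_rot: [-180.0, -0.0, -79.6]
contact_force: [1.0, 1.2, -0.2]
gripper_width: 0.0875
gripper_force: 0.0
[0.49944411 0.11375807 0.35861917] [-1.79991210e+02 -3.72665908e-03 -7.95673037e+01]
(400, 640, 3)
```

View pics/m13.png

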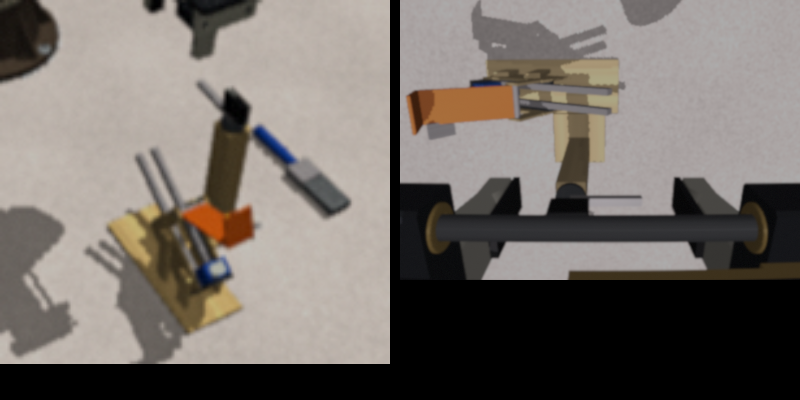

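```bash
python3 -m handwheel '[[0,0,-4,0,-10],[0,0,-9,0,-20],[0,-0.5,-15,-1,-30],[0,-1,-21,-6,-40],[0,-1.4,-27,-10,-50],[0.1,-1.4,-33,-12,-60],[0.2,-1.4,-39,-14,-70],[0.3,-1.4,-44.4,-17,-80]]' 4; python3 -m handwheel '[[0.3,0,0,-4,-10],[0.3,0,0,-8,-20],[0.3,0,0,-11,-30],[0.3,0,0,-13,-40],[0.3,0,0,-13,-42],[0.3,0,0,-13,-42]]' 4; python3 w.py w14; python3 plug.py w14
```

```text
time_s: 28.82
tcp_pos: [0.4856, -0.3096, 0.1967]
eef_rot: [-180.0, 0.0, -159.9]
contact_force: [1.6, 0.7, 0.2]
gripper_width: 0.0654
gripper_force: 0.0
time_s: 29.58
tcp_pos: [0.4863, -0.3077, 0.068]
eef_rot: [-180.0, 0.0, 158.6]
contact_force: [-0.6, -0.2, 0.2]
gripper_width: 0.0614
gripper_force: 0.0
[ 0.48625244 -0.30772802  0.06803126] [-1.79988822e+02  2.11771893e-02  1.58617875e+02]
w14 A (array([ 0.47399943, -0.32777606]), np.float64(-20.713789023858364), np.float64(0.07094165014865492), np.float64(0.03689150563969944), 3000)
w14 B zero-size array to reduction operation maximum which has no identityplug.py:7: RuntimeWarning: Mean of empty slice.
  mu=g.mean(0); w,V=np.linalg.eigh(np.cov((g-mu).T)); a=V[:,1]
  ret = um.true_divide(
  avg = a.mean(axis, **keepdims_kw)
plug.py:7: RuntimeWarning: Degrees of freedom <= 0 for slice
  mu=g.mean(0); w,V=np.linalg.eigh(np.cov((g-mu).T)); a=V[:,1]
  c *= np.true_divide(1, fact)
  c *= np.true_divide(1, fact)
  ret = _var(a, axis=axis, dtype=dtype, out=out, ddof=ddof,
  arrmean = um.true_divide(arrmean, div, out=arrmean,
  ret = ret.dtype.type(ret / rcount)
```

```bash
python3 -m handwheel '[[0.3,-0.2,-2.3,0,0],[0.3,-0.2,-2.3,-3,0],[0.3,-0.2,-2.3,-6,0],[0.5,-0.2,-2.3,-6,0],[0.7,-0.2,-2.3,-6,0],[0.8,-0.2,-2.3,-6,0],[0.8,-0.2,-2.3,-6,0],[0.8,-0.2,-2.3,-6,0]]' 4
```

```text
time_s: 30.62
tcp_pos: [0.485, -0.3308, 0.0086]
eef_rot: [180.0, 0.1, 158.5]
contact_force: [0.6, 0.3, 3.4]
gripper_width: 0.036
gripper_force: 4.0
```

```bash
python3 -m handwheel '[[0.8,0,0,5,10],[0.8,0,0,10,20],[0.8,0,5,15,30],[0.8,0,10,19,40],[0.8,0,15,19,50],[0.8,0,20,19,60],[0.8,0,25,19,70],[0.8,0,29,19,80]]' 4;  python3 -m handwheel '[[0.8,0.5,2,0,10],[0.8,1,4,0,20],[0.8,1.3,5,0,30],[0.8,1.3,6,0,40],[0.8,1.3,9.7,0,42],[0.8,1.3,9.7,-1,42],[0.8,1.3,9.7,-2,42],[0.8,1.3,9.7,-2,42]]' 4
```

```text
time_s: 31.62
tcp_pos: [0.4833, -0.0388, 0.1975]
eef_rot: [180.0, 0.0, -121.2]
contact_force: [0.6, -0.5, -0.4]
gripper_width: 0.0359
gripper_force: 4.0
time_s: 32.62
tcp_pos: [0.4961, 0.0556, 0.1763]
eef_rot: [179.9, -0.0, -79.6]
contact_force: [0.2, 0.2, -0.1]
gripper_width: 0.036
gripper_force: 4.0
```

```bash
python3 -m handwheel '[[0.8,0.2,0.1,-0.8,0],[0.8,0.2,0.1,-1.5,0],[0.8,0.2,0.1,-2.2,0],[0.8,0.2,0.1,-2.9,0],[0.8,0.2,0.1,-3.6,0],[0.8,0.2,0.1,-4.4,0],[0.8,0.2,0.3,-4.4,0],[0.8,0.2,0.5,-4.4,0]]' 4;  python3 -m handwheel '[[0.8,0,0.2,0,0],[0.8,0,0.4,0,0],[0.8,-0.1,0.6,0,0],[0.8,-0.1,0.8,0,0],[0.8,-0.1,0.8,0,0]]' 4; python3 w.py w15;  python3 tilt.py w15 101 '[.497,.068,.1325]'
```

```text
time_s: 33.62
tcp_pos: [0.4986, 0.0612, 0.1332]
eef_rot: [179.9, -0.0, -79.6]
contact_force: [0.7, -2.4, -1.1]
gripper_width: 0.0359
gripper_force: 4.0
time_s: 34.25
tcp_pos: [0.4981, 0.0684, 0.1338]
eef_rot: [180.0, -0.1, -79.6]
contact_force: [2.9, -9.9, 0.5]
gripper_width: 0.0358
gripper_force: 8.0
[0.49814555 0.06836658 0.13381227] [ 1.79989597e+02 -1.12213810e-01 -7.95561145e+01]
V -0.034 n 39 H -0.028..-0.027
V -0.028 n 75 H -0.027..-0.025
V -0.022 n 85 H -0.025..-0.024
V -0.016 n 83 H -0.024..-0.022
V -0.010 n 100 H -0.022..-0.021
V -0.004 n 128 H -0.021..-0.019
V 0.002 n 379 H -0.020..-0.018
V 0.008 n 298 H -0.018..-0.016
V 0.014 n 245 H -0.017..-0.014
V 0.020 n 328 H -0.015..-0.013
V 0.026 n 708 H -0.014..-0.006
V 0.032 n 713 H -0.012..-0.006
```

```bash
python3 -m handwheel '[[0.8,0,-3,0,0],[0.8,0,-7,0,-10],[0.8,0,-11,-1,-20],[0.8,0,-13,-2,-30],[0.8,0,-14,-3,-40],[0.8,0,-14,-5,-50],[0.8,0,-14,-7,-60],[0.8,0,-14,-9,-70]]' 4; python3 -m handwheel '[[0.8,0,0,-0.3,-10],[0.8,0,0,-0.6,-20],[0.8,0,0,-1,-20],[0.8,0,0,-1.2,-20],[0.8,-0.3,0,-1.3,-20],[0.8,-0.6,-0.1,-1.4,-20],[0.8,-0.9,-0.2,-1.5,-20],[0.8,-1.2,-0.2,-1.5,-20]]' 4;  python3 w.py w16;  python3 tilt.py w16 11 '[.487,-.073,.028]'
```

```text
time_s: 35.3
tcp_pos: [0.4986, -0.07, 0.0431]
eef_rot: [-180.0, 0.1, -149.9]
contact_force: [-0.1, 0.5, -0.9]
gripper_width: 0.0361
gripper_force: 4.0
time_s: 36.3
tcp_pos: [0.4854, -0.0727, 0.0283]
eef_rot: [-180.0, -0.0, -169.6]
contact_force: [-0.8, 0.4, 0.4]
gripper_width: 0.0361
gripper_force: 4.0
[ 0.48540056 -0.07272501  0.02827285] [-1.79999482e+02 -3.23850586e-02 -1.69552332e+02]
V -0.028 n 29 H -0.021..-0.020
V -0.022 n 67 H -0.020..-0.020
V -0.016 n 78 H -0.020..-0.019
V -0.010 n 77 H -0.019..-0.018
V -0.004 n 84 H -0.019..-0.018
V 0.002 n 126 H -0.019..-0.017
V 0.008 n 229 H -0.018..-0.017
V 0.014 n 315 H -0.018..-0.016
V 0.020 n 217 H -0.017..-0.015
V 0.026 n 251 H -0.017..-0.015
V 0.032 n 429 H -0.016..-0.014
V 0.038 n 1113 H -0.016..0.006
```

Tilt ~5°, safe to release and let it stand.

```bash
python3 -m handwheel '[[0.5,0,0,0,0],[0.3,0,0,0,0],[0.1,0,0,0,0],[0,0,0,0,0],[0,0,0,0,0],[0,0,0,0,0]]' 4; python3 w.py w17;  python3 tilt.py w17 11 '[.4854,-.0727,.0283]'; python3 tilt.py w17 101 '[.4854,-.0727,.0283]' | tail -2
```

```text
time_s: 37.1
tcp_pos: [0.486, -0.0725, 0.0285]
eef_rot: [180.0, -0.0, -169.6]
contact_force: [-0.0, -0.4, -0.2]
gripper_width: 0.0857
gripper_force: 0.0
[ 0.48596574 -0.07254332  0.02846269] [ 1.79999087e+02 -2.03994842e-04 -1.69559691e+02]
V -0.028 n 29 H -0.020..-0.019
V -0.022 n 56 H -0.020..-0.019
V -0.016 n 62 H -0.020..-0.019
V -0.010 n 65 H -0.020..-0.019
V -0.004 n 74 H -0.019..-0.019
V 0.002 n 95 H -0.019..-0.018
V 0.008 n 215 H -0.019..-0.018
V 0.014 n 201 H -0.019..-0.018
V 0.020 n 162 H -0.019..-0.018
V 0.026 n 207 H -0.019..-0.018
V 0.032 n 399 H -0.019..-0.018
V 0.038 n 1166 H -0.018..-0.011
V 0.032 n 399 H -0.016..0.015
V 0.038 n 1166 H -0.016..0.016
```

```bash
python3 -m handwheel '[[0,-0.3,-0.1,1,0],[0,-0.7,-0.1,2.3,10],[0,-0.7,-0.1,2.3,20],[0,-0.7,-0.1,2.3,30],[0,-0.7,-0.1,2.3,40],[0,-0.7,-0.1,2.3,50],[0,-0.7,-0.1,2.3,60],[0,-0.7,-0.1,2.3,70]]' 4; python3 -m handwheel '[[0.2,0,0,0,10],[0.4,0,0,0,20],[0.6,0,0,0,20],[0.8,0,0,0,20],[0.9,0,0,0,20],[0.9,0,0,0,20],[0.9,0,0,0,20],[0.9,0,0,0,20]]' 6
```

```text
time_s: 38.15
tcp_pos: [0.479, -0.0736, 0.0522]
eef_rot: [-180.0, 0.0, -99.2]
contact_force: [-0.4, 0.6, 0.2]
gripper_width: 0.088
gripper_force: 0.0
time_s: 39.15
tcp_pos: [0.479, -0.0736, 0.0515]
eef_rot: [180.0, -0.0, -79.6]
contact_force: [-0.0, 0.1, -0.2]
gripper_width: 0.0241
gripper_force: 6.0
```

```bash
python3 -m handwheel '[[0.9,0,0,5,0],[0.9,0,0,10,0],[0.9,0,2,15,0],[0.9,1,6,19,0],[0.9,2,10,19,0],[0.9,3,14,19,0],[0.9,3.7,17.1,18,0],[0.9,3.7,17.1,18,0]]' 12; python3 -m handwheel '[[0.9,0,0,0,0],[0.9,0,0,0,0]]'
```

```text
time_s: 40.15
tcp_pos: [0.5157, 0.0991, 0.2303]
eef_rot: [179.9, -0.0, -79.4]
contact_force: [-0.3, 0.2, -0.8]
gripper_width: 0.0238
gripper_force: 12.0
time_s: 40.4
tcp_pos: [0.5159, 0.0968, 0.2317]
eef_rot: [-180.0, 0.0, -79.6]
contact_force: [-0.1, -0.8, 0.2]
gripper_width: 0.0239
gripper_force: 12.0
```

```bash
python3 -m handwheel '[[0.9,0,0.1,-1.5,0],[0.9,0,0.1,-2.7,0],[0.9,0,0.1,-3.7,0],[0.9,0,0.1,-4.7,0],[0.9,0,0.1,-4.7,0]]' 12
```

```text
time_s: 41.02
tcp_pos: [0.5155, 0.0982, 0.1835]
eef_rot: [179.9, -0.0, -79.6]
contact_force: [0.4, -0.0, -0.8]
gripper_width: 0.0238
gripper_force: 12.0
```

```bash
python3 -m handwheel '[[0.9,0,0,-0.5,0],[0.9,0,0,-1,0],[0.9,0,0,-1,0]]' 12; python3 -m handwheel '[[0.5,0,0,0,0],[0,0,0,0,0],[0,0,0,0,0],[0,0,0,0,0],[0,0,0,0.5,0],[0,-0.5,0.5,6,0],[0,-2,-1,12,0],[0,-4,-6,17,0]]' 12; python3 -m handwheel '[[0,0,-6,0,0],[0,0,-12,0,0],[0,0,-18,0,0],[0,0,-18,0,0]]'; python3 -c "
from h import *
s=imaging.capture('scene')[0][120:260,300:450]; t=imaging.capture('top')[0][140:250,200:320]
c=np.zeros((400,800,3),np.uint8); c[:364,:390]=cv2.resize(s,(390,364)); c[:367,400:]=cv2.resize(t,(400,367)); save('m18',c); print(get_state()['contact_force'])"
```

```text
time_s: 41.4
tcp_pos: [0.5157, 0.0984, 0.1741]
eef_rot: [180.0, -0.0, -79.6]
contact_force: [-0.0, -0.1, -0.6]
gripper_width: 0.0238
gripper_force: 12.0
time_s: 42.4
tcp_pos: [0.4794, 0.0468, 0.3391]
eef_rot: [-179.9, 0.0, -79.4]
contact_force: [1.0, -0.7, -0.4]
gripper_width: 0.0875
gripper_force: 0.0
time_s: 42.9
tcp_pos: [0.4785, -0.137, 0.3365]
eef_rot: [180.0, -0.0, -79.9]
contact_force: [0.7, -0.1, 0.6]
gripper_width: 0.0876
gripper_force: 0.0
[0.35009501 0.15246644 0.22926057]
```

View pics/m18.png

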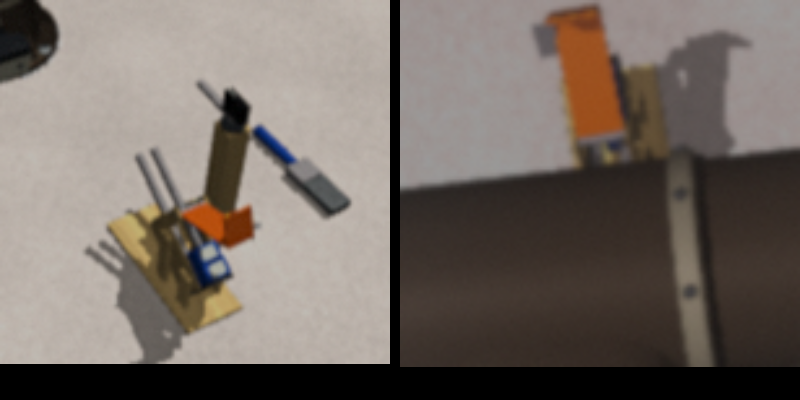

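The scene crop shows both white end patches queued at about (207,252) and (215,270), against the stop. The cover is open and the latch is turned.

```bash
python3 -c "
from h import *
print(r.close_job())"
```

```text
the job is handed in; nothing more can be done
None
```

The job is handed in at about 43 s: the latch is turned to its end stop, the cover stands open, and the last camera picture shows both plugs head up, queued against the stop. The cup, brush and steel box were not touched.

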